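# Hang the specimen template on the loading station's twin pins

### The job

Pick up the aluminium specimen template by its black handle and hang it on the blue loading station: both upright steel pins of the dark pin block must go through the template's two end holes together, and the template must come down fully home, flat on the block, and be let go. The pin block is clamped somewhere along its slide and its setting is not measured, so feel for the pins gently and never press hard on them. Leave the timer, the specimen tray and the dropper bottle alone.

Things in the scene. Friction and masses are not known exactly. Their poses are not given: they have to be found in the camera images.
- station: Blue loading station fixed on the bench: bed 100 (x) x 215 (y) x 22 mm, two steel rails along y, tops 32 mm up. Origin on the bench, on the slide's centre line, at the zero mark; z up, y along the slide, to the robot's left within 0.3 rad; bed from y -88 to +127 mm. Pushing on it or its pins with over 50 N spoils them.
- slide_zero (a point): Point 60 mm above the station's origin, same axes. A dark steel pin block (50 x 150 mm, flat top 38 mm above the bench) carries two upright 10 mm pins at x = 0, 120 mm apart along y, tips at this height (22 mm above the block), flat, 1 mm bevel. The block is clamped rigidly with its middle 6 to 34 mm on the +y side of this point; where exactly is not measured: feel for it.
- template_grip (a point): Centre of the template's black handle, 22 mm above the template's underside, mid-length, mid-width. Handle 16 (x) x 26 (y) mm, from the plate's top (6 mm) to 38 mm above the underside; grip across the 16 mm from above. Plate: aluminium, 90 (x) x 150 (y) x 6 mm, 0.22 to 0.37 kg, flat on the bench at the start. Hung home, this point is 60 mm above the bench.
- round_hole (a point): Centre of the round end hole, 12 mm diameter, at the underside, on the plate's centre line (x = 0) 60 mm on the +y side of the handle; axes as the template's. Either way round fits the pins. The four 32 mm openings are for specimens, not used here.
- slot_hole (a point): Centre of the slotted end hole, 12 mm (x) by 18 mm (y), at the underside, 60 mm on the -y side of the handle, so 120 mm from the round hole; axes as the template's.
- timer: White timer, 68 x 68 x 24 mm, loose on the bench near the right end; origin at the centre of its underside. Not to be disturbed.
- specimen_tray: Shallow aluminium tray 90 x 170 x 18 mm with three round specimens in it, loose on the bench near the left end; origin at the centre of its underside. Not to be disturbed.
- dropper_bottle: Small brown dropper bottle with black top, 33 mm across, 102 mm high, loose on the bench to the right; origin at the centre of its underside. Not to be disturbed.

How it is judged:
By the outcome, as a careful person would: the job done as asked, in the order asked, and still so for the second after the job is handed in, with the robot touching nothing.
It also fails if it takes over 64 s, if anything falls off the work surface, if the arm or the gripper's body presses on something with over 40 N, if the wrist force passes 120 N, or if a joint passes its speed limit or range.

### The arm

A 6-joint arm with a two-finger parallel gripper is mounted at the origin on a cart in front of the work surface, level with it; the furniture and walls round the work are solid. World frame = base frame: x ahead of the robot, y to its left, z up, the work surface at z = 0. Lengths are in m, angles in rad, forces in N, time in s.
With the tool pointing down it reaches from about 0.35 to 0.8 m from the base axis. Payload 7.3 kg.
Tool frame: the origin (TCP) lies between the finger pads; the fingertips stand 22 mm ahead of it and the grasp point (between the pads) lies 3 mm ahead of it; z points along the fingers, y is the direction in which the jaws open and shut (so a half turn about z gives the same grasp; the last joint's range is limited). The gripper opens to 85 mm and grips with 20 to 120 N. Pads are 22 mm wide; open, the fingers measure 114 mm over their backs; the gripper's body (76 mm by 85 mm) begins 54 mm behind the grasp point. The pads swing forward as they close: fully open they stand 13 mm farther back than shut.
Start: joints at [-1.348, 0.342, 1.524, -0, 1.275, -0.146], TCP at [0.189, -0.49, 0.253] pointing down, gripper open.
Joint ranges: [-2.53, 2.53], [-0.77, 2.02], [0.04, 2.7], [-1, 4.14], [0.28, 2.66], [-3.11, 3.11]. Speed limits (rad/s): [2.57, 2.57, 3.14, 3.14, 3.14, 3.14].

### API

Orientations are given as a unit quaternion [w, x, y, z].
In Python, from rig import manip gives the robot as it stands.
- The arm moves only by the tool send_rows, never from a script. Its arguments are lists of equal length, an entry for each row: "dp": the shift along the tool's x, y, z in m, a list of three; "yaw": the turn about the tool's z in degrees; "jaw": the finger opening in m, from 0 to 0.0854. In form: {"dp": [[x, y, z], ...], "yaw": [yaw, ...], "jaw": [jaw, ...]}. A call has 1 to 12 rows; each row shifts and turns the pose as measured when the row begins, along the tool's axes as they then stand; what a row does not reach is not made up. A row lasts 1/12 s, in which the tool goes at most 41.7 mm and 7.16 degrees, less where a joint would pass 70% of its speed; a pose out of reach is approached as far as the arm can. A call is refused whole if a number of a shift passes 0.0417 or a number of a turn 7.16, either way. A call with a gripper value outside its range is refused whole. The fingers move at their own pace and stop on an object; "squeeze" is the grip in N (left out, the last holds). Time passes only in rows, so rows that do not move let the fingers close. It gives the time, the measured TCP pose, the force and the opening at its end, in the units of the state.
- manip.get_obs(): the state, without advancing time (a new reading comes with each control period).
- manip.read_camera(name): name is "side" or "top" or "wrist"; returns (picture, depth): 480x640x3 uint8, red, green, blue; 480x640 float32, m along the optical axis (not along the pixel's ray), 0 where there is no reading.
- manip.camera_model(name): a dict with "fx", "fy", "cx", "cy" (pixels), "cam_to_world" (4x4, takes a point from camera to world coordinates). Camera axes: x right, y down, z forward; pixel columns grow to the right and rows downward; lengths in m; the calibration is good to about 2 mm. A picture is of the moment at which its call begins: read the wrist's pose just before it. camera_model takes no time and is no camera call; for the wrist camera it gives the pose at the moment of the call.
- manip.hand_in(): hands the job in, once; it reports no verdict.
The state is a dict: "time": time; "joints": joint angles; "dq": joint speeds; "joint_torque": joint torques, N m; "ee_pos": TCP position; "eef_rot": TCP orientation; "wrist_force": force on the tool from outside, world axes, zero at the start; "wrist_torque": the same for the moment, N m; "finger_gap": opening from 0.0 (shut) to 1.0 (fully open).
Only numpy, scipy, OpenCV 4.12 (cv2) and the standard library are available. Lean on these libraries where they do the work, as an engineer would, in place of code of your own. Each camera call takes 0.05 s, during which the arm holds its last target.

## Working session

There is one attempt and no reset: what is moved stays moved. The work goes in short steps, Python scripts to look and compute and a tool call to move; the robot and the scene stay as the last step left them, time stands still between calls to the robot, and variables do not carry over. Pictures are saved under pics/ and viewed, and the job is handed in when it is done.

Besides the shell and the picture viewer there is one more tool, called after "Call:" by a JSON object that holds its "api" and its "payload", one argument or row to a line. send_rows: Moves the arm, as the interface text tells. Its arguments: {"type":"object","properties":{"dp":{"type":"array","items":{"type":"array","items":{"type":"number"}}},"yaw":{"type":"array","items":{"type":"number"}},"jaw":{"type":"array","items":{"type":"number"}},"squeeze":{"type":"number"}},"required":["dp","yaw","jaw"]}

```bash
mkdir -p pics; cat > h.py <<'E'
import numpy as np, cv2
from rig import manip
def snap(name,fn):
    m=manip.camera_model(name); im,d=manip.read_camera(name)
    cv2.imwrite('pics/'+fn+'.png',cv2.cvtColor(im,cv2.COLOR_RGB2BGR)); np.savez('pics/'+fn+'.npz',im=im,d=d,T=m['cam_to_world'],k=[m['fx'],m['fy'],m['cx'],m['cy']])
    return im,d,m
def load(fn):
    z=np.load('pics/'+fn+'.npz'); return z['im'],z['d'],z['T'],z['k']
def ray(fn,u,v,zp):
    im,d,T,k=load(fn); r=T[:3,:3]@np.array([(u-k[2])/k[0],(v-k[3])/k[1],1]); o=T[:3,3]; return o+r*(zp-o[2])/r[2]
def dep(fn,u,v):
    im,d,T,k=load(fn); u=int(u);v=int(v);z=d[v,u]; return T[:3,:3]@(np.array([(u-k[2])/k[0],(v-k[3])/k[1],1])*z)+T[:3,3]
E
python3 - <<'E'
from h import *
for n in('top','side'):
    im,d,m=snap(n,n+'1'); print(n,np.round(m['cam_to_world'],3).tolist(),m['fx'])
o=manip.get_obs(); print(o)
E
```

```text
top [[0.062, -0.976, 0.21, 0.279], [-0.998, -0.06, 0.017, -0.02], [-0.004, -0.21, -0.978, 1.152], [0.0, 0.0, 0.0, 1.0]] 489.3488781282342
side [[0.974, -0.133, 0.185, 0.273], [-0.227, -0.628, 0.744, -0.889], [0.017, -0.766, -0.642, 0.824], [0.0, 0.0, 0.0, 1.0]] 473.7662632169036
{'time': 0.1, 'joints': array([-1.34798353e+00,  3.42614207e-01,  1.52492482e+00,  1.59373526e-06,
        1.27544395e+00, -1.45997816e-01]), 'dq': array([ 0.00035996, -0.00086627, -0.00273076, -0.00220808, -0.00112678,
       -0.00010054]), 'joint_torque': array([ 1.88002377e-03, -4.34446335e+01, -2.46489555e+01, -2.54381976e-04,
        4.69329345e-03,  6.10233698e-06]), 'ee_pos': array([ 0.18921159, -0.48935124,  0.25271445]), 'eef_rot': array([-6.94680890e-04,  9.83045273e-01,  1.83361685e-01, -2.59313140e-05]), 'wrist_force': array([-0.57461353,  0.29460233,  0.32293123]), 'wrist_torque': array([ 0.02498984, -0.0219387 ,  0.00259412]), 'finger_gap': 0.9967786057552636}
```

View pics/top1.png

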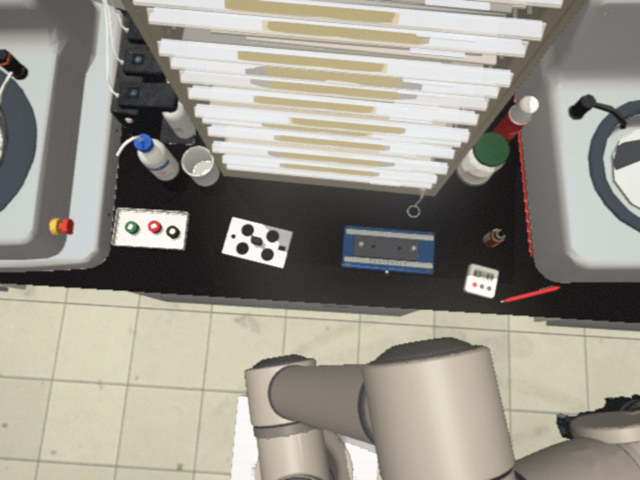

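View pics/side1.png

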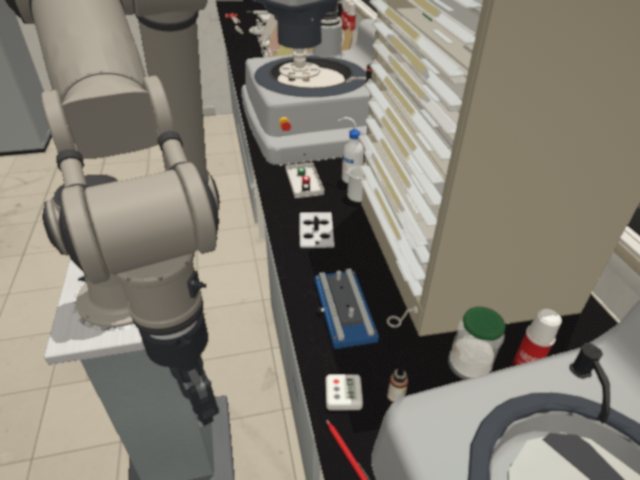

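The top view shows the template near (257,242), the station near (388,250) with pins near (362,245) and (413,247), and shelves just behind them. Next I'll measure these.

```bash
python3 - <<'E'
from h import *
im,d,T,k=load('top1')
c=im[195:305,200:460]; cv2.imwrite('pics/crop1.png',cv2.cvtColor(cv2.resize(c,None,fx=3,fy=3,interpolation=cv2.INTER_CUBIC),cv2.COLOR_RGB2BGR))
# template bright blob
m=np.zeros(im.shape[:2],np.uint8); m[205:280,212:305]=(im[205:280,212:305].min(2)>130)*255
cs,_=cv2.findContours(m,cv2.RETR_EXTERNAL,cv2.CHAIN_APPROX_NONE); cc=max(cs,key=cv2.contourArea)
P=np.array([ray('top1',u,v,.006)[:2] for u,v in cc[:,0]],np.float32)
print('template',cv2.minAreaRect(P))
im2=im.astype(int); b=((im2[...,2]-im2[...,0]>40)); m=np.zeros(im.shape[:2],np.uint8); m[215:285,330:450]=b[215:285,330:450]*255
pts=np.argwhere(m>0)[:,::-1]
P=np.array([ray('top1',u,v,.022)[:2] for u,v in pts],np.float32)
r=cv2.minAreaRect(P);print('station',r,cv2.boxPoints(r).tolist())
for u,v in [(257,240),(388,238),(300,170),(300,185),(410,180),(420,193),(413,210),(195,165)]: print(u,v,dep('top1',u,v).round(3))
E
```

```text
template ((0.5048106908798218, 0.14688430726528168), (0.1534799337387085, 0.0930093452334404), 79.4100112915039)
station ((0.5026657581329346, -0.16335970163345337), (0.21314217150211334, 0.0995149314403534), 88.78014373779297) [[0.45065078139305115, -0.26884734630584717], [0.5501431822776794, -0.27096593379974365], [0.5546807050704956, -0.05787205696105957], [0.4551883339881897, -0.055753469467163086]]
257 240 [0.503 0.143 0.037]
388 238 [ 0.526 -0.161  0.038]
300 170 [0.64  0.047 0.15 ]
300 185 [ 0.656  0.055 -0.003]
410 180 [ 0.632 -0.19   0.148]
420 193 [ 0.639 -0.233  0.041]
413 210 [ 0.607 -0.224  0.004]
195 165 [0.691 0.319 0.002]
```

View pics/crop1.png

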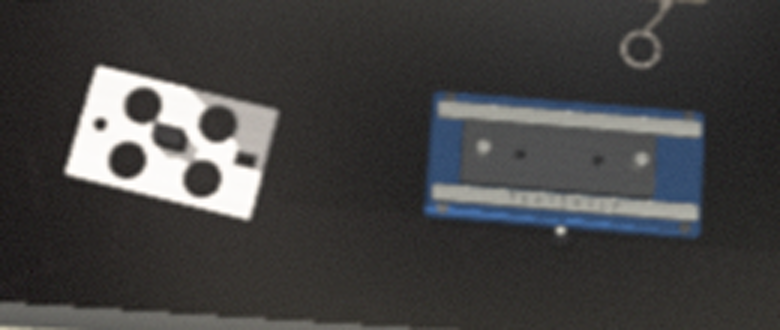

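Call:
{"api": "send_rows", "payload": {
  "dp": [
    [0.029,-0.0266,0],
    [0.029,-0.0266,0],
    [0.029,-0.0266,0],
    [0.029,-0.0266,0],
    [0.029,-0.0266,0],
    [0.029,-0.0266,0],
    [0.029,-0.0266,0],
    [0.029,-0.0266,0],
    [0.029,-0.0266,0],
    [0.029,-0.0266,0],
    [0.029,-0.0266,0],
    [0.029,-0.0266,0]
  ],
  "yaw": [0,0,0,0,0,0,0,0,0,0,0,0],
  "jaw": [0.085,0.085,0.085,0.085,0.085,0.085,0.085,0.085,0.085,0.085,0.085,0.085]
}}

```text
time: 1.1
ee_pos: [0.4025, -0.0534, 0.2492]
eef_rot: [-0.003, 0.984, 0.176, -0.001]
wrist_force: [1.0, -0.8, -0.2]
finger_gap: 0.997
```

```bash
cat >> h.py <<'E'
from scipy.spatial.transform import Rotation as Ro
def togo(x,y,z,ax):
    """tool-frame shift to world x,y,z of TCP; ax= desired tool-x angle deg"""
    o=manip.get_obs(); w,a,b,c=o['eef_rot']; R=Ro.from_quat([a,b,c,w]).as_matrix()
    ang=np.degrees(np.arctan2(R[1,0],R[0,0])); p=o['ee_pos']
    print('t',round(o['time'],2),'p',p.round(4),'ang',round(ang,2),'tz',R[:,2].round(4),'F',o['wrist_force'].round(1),'M',o['wrist_torque'].round(2),'gap',round(o['finger_gap']*85.4,1))
    print(' tool shift(now)',(R.T@(np.array([x,y,z])-p)).round(4),'yaw(tool)',round(-(ax-ang),2))
    t=np.radians(ax); print(' tool shift(after yaw)',np.round([[np.cos(t),np.sin(t)],[np.sin(t),-np.cos(t)]]@(np.array([x,y])-p[:2]),4))
E
python3 -c "
from h import *
togo(.505,.147,.25,79.4)"
```

```text
t 1.1 p [ 0.4025 -0.0534  0.2492] ang 20.29 tz [-0.0034  0.0045 -1.    ] F [ 1.  -0.8 -0.2] M [ 0.02 -0.    0.01] gap 85.2
 tool shift(now) [ 0.1656 -0.1524 -0.0002] yaw(tool) -59.11
 tool shift(after yaw) [0.2158 0.0639]
```

Call:
{"api": "send_rows", "payload": {
  "dp": [
    [0,0,0],
    [0,0,0],
    [0,0,0],
    [0,0,0],
    [0,0,0],
    [0,0,0],
    [0,0,0],
    [0,0,0],
    [0,0,0],
    [0,0,0]
  ],
  "yaw": [-6.6,-6.6,-6.6,-6.6,-6.6,-6.6,-6.6,-6.6,-6.6,0],
  "jaw": [0.085,0.085,0.085,0.085,0.085,0.085,0.085,0.085,0.085,0.085]
}}

```text
time: 1.93
ee_pos: [0.4032, -0.0414, 0.2465]
eef_rot: [-0.006, 0.747, 0.665, -0.001]
wrist_force: [-0.1, 0.4, 0.1]
finger_gap: 0.993
```

```bash
python3 -c "
from h import *
togo(.505,.147,.25,79.4)"
```

```text
t 1.93 p [ 0.4032 -0.0414  0.2465] ang 83.32 tz [-0.0093  0.009  -0.9999] F [-0.1  0.4  0.1] M [-0.01 -0.    0.01] gap 84.8
 tool shift(now) [ 0.199   0.0792 -0.0027] yaw(tool) 3.92
 tool shift(after yaw) [0.204  0.0654]
```

Call:
{"api": "send_rows", "payload": {
  "dp": [
    [0,0,0],
    [0.02,0.006,0],
    [0.02,0.006,0],
    [0.02,0.0065,0],
    [0.02,0.0065,0],
    [0.02,0.0065,0],
    [0.02,0.0065,0],
    [0.02,0.0065,0],
    [0.02,0.0065,0],
    [0.02,0.0065,0],
    [0.01,0.003,0],
    [0,0,0]
  ],
  "yaw": [3.9,0,0,0,0,0,0,0,0,0,0,0],
  "jaw": [0.06,0.06,0.06,0.06,0.06,0.06,0.06,0.06,0.06,0.06,0.06,0.06]
}}

```text
time: 2.93
ee_pos: [0.5041, 0.1394, 0.2438]
eef_rot: [-0.008, 0.786, 0.618, -0.004]
wrist_force: [-0.4, -0.8, -0.2]
finger_gap: 0.703
```

```bash
python3 -c "
from h import *
togo(.505,.147,.25,79.4)
snap('wrist','w1');togo(.505,.147,.25,79.4)"
```

```text
t 2.93 p [0.5041 0.1394 0.2438] ang 76.37 tz [-0.0158  0.0086 -0.9998] F [-0.4 -0.8 -0.2] M [-0.02  0.   -0.04] gap 60.0
 tool shift(now) [ 0.0076 -0.001  -0.0061] yaw(tool) -3.03
 tool shift(after yaw) [ 0.0077 -0.0005]
t 2.98 p [0.5036 0.1387 0.2437] ang 76.38 tz [-0.0164  0.0082 -0.9998] F [-0.1 -0.1 -0.8] M [-0.03 -0.04  0.04] gap 60.1
 tool shift(now) [ 0.0085 -0.0007 -0.0062] yaw(tool) -3.02
 tool shift(after yaw) [ 0.0085 -0.0001]
```

View pics/w1.png

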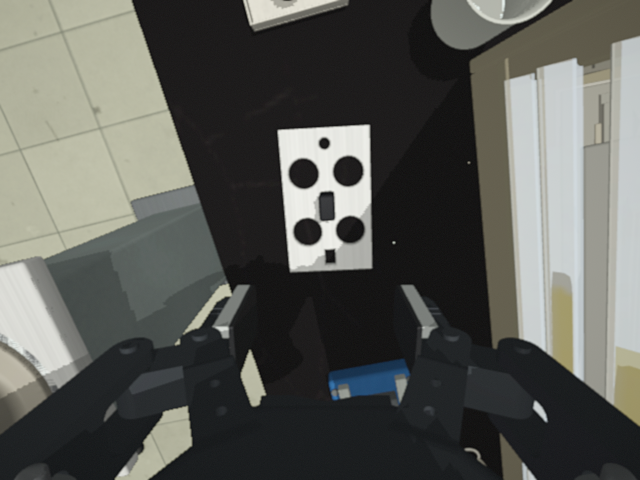

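The wrist view shows the template clearly: round hole (324,143), slot (330,256), handle (327,205). I'll measure it from here.

```bash
cat > tm.py <<'E'
from h import *
def tmpl(fn,box,zt=.006,thr=110):
    im,d,T,k=load(fn); u0,v0,u1,v1=box
    m=np.zeros(im.shape[:2],np.uint8); m[v0:v1,u0:u1]=(im[v0:v1,u0:u1].min(2)>thr)*255
    cs,h=cv2.findContours(m,cv2.RETR_CCOMP,cv2.CHAIN_APPROX_NONE)
    i=max(range(len(cs)),key=lambda i:cv2.contourArea(cs[i]) if h[0][i][3]<0 else 0)
    P=np.array([ray(fn,u,v,zt)[:2] for u,v in cs[i][:,0]],np.float32); print('outline',cv2.minAreaRect(P))
    for j in range(len(cs)):
        if h[0][j][3]==i and cv2.contourArea(cs[j])>15:
            M=cv2.moments(cs[j]); c=(M['m10']/M['m00'],M['m01']/M['m00']); print('hole px',np.round(c,1),'area',M['m00'],ray(fn,*c,zt).round(4))
E
python3 -c "
from tm import *
tmpl('w1',(265,110,390,285))
print(dep('w1',327,200),dep('w1',327,213))"
```

```text
outline ((0.5032949447631836, 0.1467474102973938), (0.15159296989440918, 0.09214426577091217), 79.45658111572266)
hole px [329.9 256.4] area 167.5 [0.4926 0.0878 0.006 ]
hole px [307.3 231.3] area 631.5 [0.4756 0.121  0.006 ]
hole px [350.2 229.5] area 663.5 [0.5208 0.1124 0.006 ]
hole px [326.3 205.9] area 461.0 [0.5018 0.1431 0.006 ]
hole px [303.2 173.2] area 727.5 [0.4867 0.1817 0.006 ]
hole px [347.8 170.7] area 749.5 [0.5318 0.1734 0.006 ]
hole px [323.9 143. ] area 109.0 [0.5145 0.2057 0.006 ]
[0.50566285 0.15412998 0.03822085] [0.50276872 0.14202299 0.0390308 ]
```

Call:
{"api": "send_rows", "payload": {
  "dp": [
    [0,0,0],
    [0.004,0,0.005],
    [0.004,0.001,0.012],
    [0,0.001,0.02],
    [0,0,0.02],
    [0,0,0.02],
    [0,0,0.02],
    [0,0,0.02],
    [0,0,0.012],
    [0,0,0.006],
    [0,0,0],
    [0,0,0]
  ],
  "yaw": [-3.1,0,0,0,0,0,0,0,0,0,0,0],
  "jaw": [0.06,0.06,0.06,0.06,0.06,0.06,0.06,0.06,0.06,0.06,0.06,0.06]
}}

```text
time: 3.98
ee_pos: [0.4999, 0.1384, 0.1025]
eef_rot: [-0.008, 0.779, 0.627, -0.006]
wrist_force: [0.8, 0.5, -0.1]
finger_gap: 0.704
```

```bash
python3 -c "
from h import *
togo(.5034,.1467,.034,79.48)
snap('wrist','w2');togo(.5034,.1467,.034,79.48)"
```

```text
t 3.98 p [0.4999 0.1384 0.1025] ang 77.66 tz [-0.0183  0.0052 -0.9998] F [ 0.8  0.5 -0.1] M [-0.03 -0.05  0.02] gap 60.1
 tool shift(now) [0.0088 0.0029 0.0685] yaw(tool) -1.82
 tool shift(after yaw) [0.0088 0.0019]
t 4.03 p [0.5    0.1384 0.1028] ang 77.67 tz [-0.0179  0.0053 -0.9998] F [-0.6 -0.1  0.5] M [-0.02  0.01  0.02] gap 59.8
 tool shift(now) [0.0087 0.0028 0.0687] yaw(tool) -1.81
 tool shift(after yaw) [0.0087 0.0018]
```

View pics/w2.png

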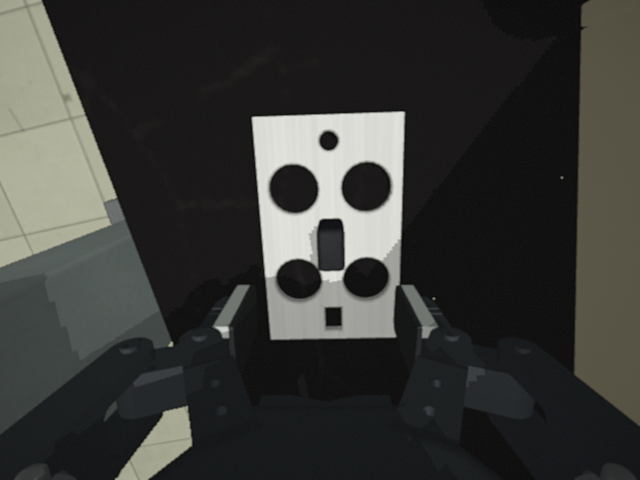

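The template is centred under the camera: round hole (329,140), slot (334,317), handle (331,244).

```bash
python3 -c "
from tm import *
tmpl('w2',(235,95,420,345))"
```

```text
outline ((0.503393292427063, 0.14674821496009827), (0.1508980542421341, 0.09122637659311295), 79.49854278564453)
hole px [332.9 317.5] area 412.5 [0.4926 0.0883 0.006 ]
hole px [366.1 278.4] area 1629.5 [0.5206 0.1125 0.006 ]
hole px [313.3 263.4] area 3020.5 [0.488  0.1304 0.006 ]
hole px [293.3 188.3] area 1947.0 [0.4868 0.182  0.006 ]
hole px [366.1 186.3] area 1992.0 [0.5318 0.1736 0.006 ]
hole px [328.2 140.1] area 313.0 [0.5145 0.2059 0.006 ]
```

Call:
{"api": "send_rows", "payload": {
  "dp": [
    [0.004,0.002,0],
    [0.004,0.002,0],
    [0.003,0.001,0],
    [0,0,0]
  ],
  "yaw": [-2,-1,0,0],
  "jaw": [0.06,0.06,0.06,0.06]
}}

```text
time: 4.37
ee_pos: [0.5091, 0.1485, 0.1061]
eef_rot: [-0.006, 0.763, 0.647, -0.003]
wrist_force: [-0.3, 0.2, -0.1]
finger_gap: 0.702
```

```bash
python3 -c "
from h import *
togo(.5034,.1467,.034,79.48)"
```

```text
t 4.37 p [0.5091 0.1485 0.1061] ang 80.63 tz [-0.0119  0.006  -0.9999] F [-0.3  0.2 -0.1] M [0.01 0.03 0.01] gap 60.0
 tool shift(now) [-0.003  -0.0044  0.0722] yaw(tool) 1.15
 tool shift(after yaw) [-0.0029 -0.0053]
```

Call:
{"api": "send_rows", "payload": {
  "dp": [
    [-0.001,-0.002,0.004],
    [-0.001,-0.002,0.008],
    [0,0,0.01],
    [0,0,0.01],
    [0,0,0.008],
    [0,0,0.004],
    [0,0,0],
    [0,0,0]
  ],
  "yaw": [0.5,0,0,0,0,0,0,0],
  "jaw": [0.06,0.06,0.06,0.06,0.06,0.06,0.06,0.06]
}}

```text
time: 5.03
ee_pos: [0.5027, 0.1472, 0.0573]
eef_rot: [-0.006, 0.766, 0.642, -0.003]
wrist_force: [0.1, -0.8, 0.4]
finger_gap: 0.703
```

```bash
python3 -c "
from h import *
togo(.5034,.1467,.034,79.48)"
```

```text
t 5.03 p [0.5027 0.1472 0.0573] ang 79.95 tz [-0.0131  0.0056 -0.9999] F [ 0.1 -0.8  0.4] M [-0.01  0.03  0.02] gap 60.1
 tool shift(now) [-0.0005  0.0011  0.0233] yaw(tool) 0.47
 tool shift(after yaw) [-0.0004  0.0007]
```

Call:
{"api": "send_rows", "payload": {
  "dp": [
    [0,0.0005,0.005],
    [0,0.0005,0.006],
    [0,0,0.006],
    [0,0,0.004],
    [0,0,0.002],
    [0,0,0]
  ],
  "yaw": [0.3,0,0,0,0,0],
  "jaw": [0.045,0.04,0.035,0.035,0.035,0.035]
}}

```text
time: 5.53
ee_pos: [0.5042, 0.1472, 0.0325]
eef_rot: [-0.006, 0.768, 0.64, -0.003]
wrist_force: [0.4, -0.5, 0.6]
finger_gap: 0.409
```

```bash
python3 -c "
from h import *
togo(.5034,.1467,.034,79.48)
snap('wrist','w3')"
```

```text
t 5.53 p [0.5042 0.1472 0.0325] ang 79.61 tz [-0.0114  0.0059 -0.9999] F [ 0.4 -0.5  0.6] M [-0.01 -0.02 -0.01] gap 34.9
 tool shift(now) [-0.0006 -0.0007 -0.0015] yaw(tool) 0.13
 tool shift(after yaw) [-0.0006 -0.0007]
```

View pics/w3.png

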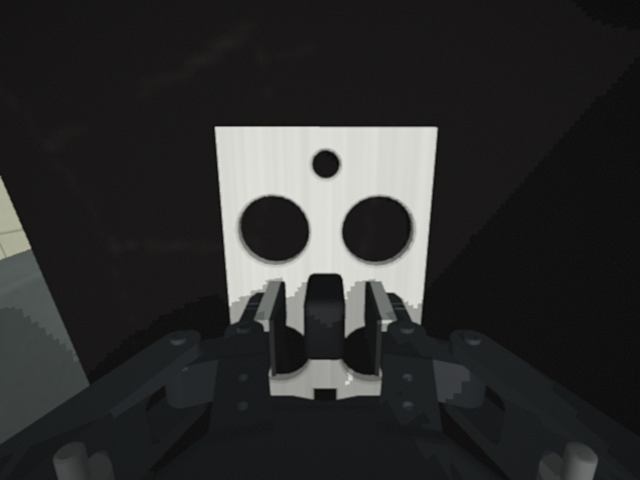

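The handle (325,315) sits centred between the pads, so I'll close the jaws.

Call:
{"api": "send_rows", "payload": {
  "dp": [
    [0,0,0],
    [0,0,0],
    [0,0,0],
    [0,0,0],
    [0,0,0],
    [0,0,0],
    [0,0,0],
    [0,0,0]
  ],
  "yaw": [0,0,0,0,0,0,0,0],
  "jaw": [0.02,0.01,0.005,0.005,0.005,0.005,0.005,0.005],
  "squeeze": 60
}}

```text
time: 6.25
ee_pos: [0.5042, 0.1472, 0.0332]
eef_rot: [-0.006, 0.768, 0.64, -0.002]
wrist_force: [-0.4, -0.0, -2.1]
finger_gap: 0.178
```

```bash
python3 -c "
from h import *
togo(.5034,.1467,.034,79.48)"
```

```text
t 6.25 p [0.5042 0.1472 0.0332] ang 79.62 tz [-0.0109  0.0058 -0.9999] F [-0.4 -0.  -2.1] M [-0.03  0.01  0.  ] gap 15.2
 tool shift(now) [-0.0006 -0.0007 -0.0008] yaw(tool) 0.14
 tool shift(after yaw) [-0.0006 -0.0007]
```

Call:
{"api": "send_rows", "payload": {
  "dp": [
    [0,0,-0.004],
    [0,0,-0.01],
    [0,0,-0.016],
    [0,0,-0.016],
    [0,0,-0.016],
    [0,0,-0.016],
    [0,0,-0.016],
    [0,0,-0.01],
    [0,0,-0.005],
    [0,0,0],
    [0,0,0]
  ],
  "yaw": [0,0,0,0,0,0,0,0,0,0,0],
  "jaw": [0.005,0.005,0.005,0.005,0.005,0.005,0.005,0.005,0.005,0.005,0.005]
}}

```text
time: 7.17
ee_pos: [0.5041, 0.1464, 0.1523]
eef_rot: [-0.006, 0.768, 0.64, -0.003]
wrist_force: [0.1, -0.1, -3.2]
finger_gap: 0.176
```

```bash
python3 -c "
from h import *
for n in('top','wrist','side'): snap(n,n+'5')
togo(.5,-.145,.15,88.8)
im,d,T,k=load('top5')
cv2.imwrite('pics/c5.png',cv2.cvtColor(cv2.resize(im[200:300,330:450],None,fx=6,fy=6,interpolation=cv2.INTER_CUBIC),cv2.COLOR_RGB2BGR))
im,d,T,k=load('side5')
cv2.imwrite('pics/c5s.png',cv2.cvtColor(cv2.resize(im[255:355,300:400],None,fx=6,fy=6,interpolation=cv2.INTER_CUBIC),cv2.COLOR_RGB2BGR))"
```

```text
t 7.32 p [0.5037 0.1464 0.1513] ang 79.62 tz [-0.0139  0.0055 -0.9999] F [-0.7 -0.1 -2.8] M [-0.   -0.04 -0.05] gap 15.3
 tool shift(now) [-2.873e-01  4.890e-02 -2.000e-04] yaw(tool) -9.18
 tool shift(after yaw) [-0.2914  0.0024]
```

View pics/wrist5.png

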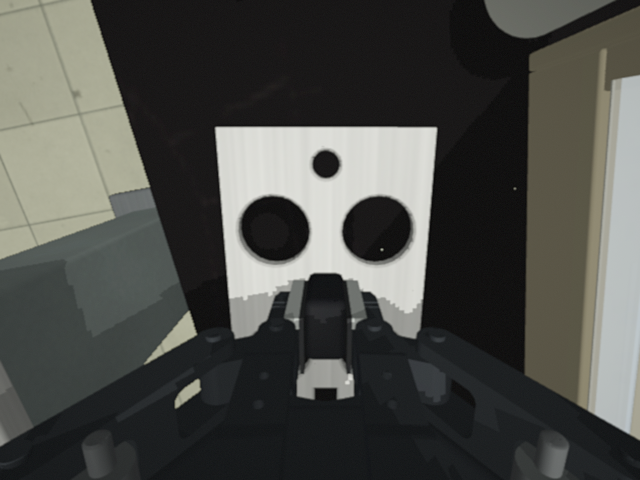

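View pics/c5.png

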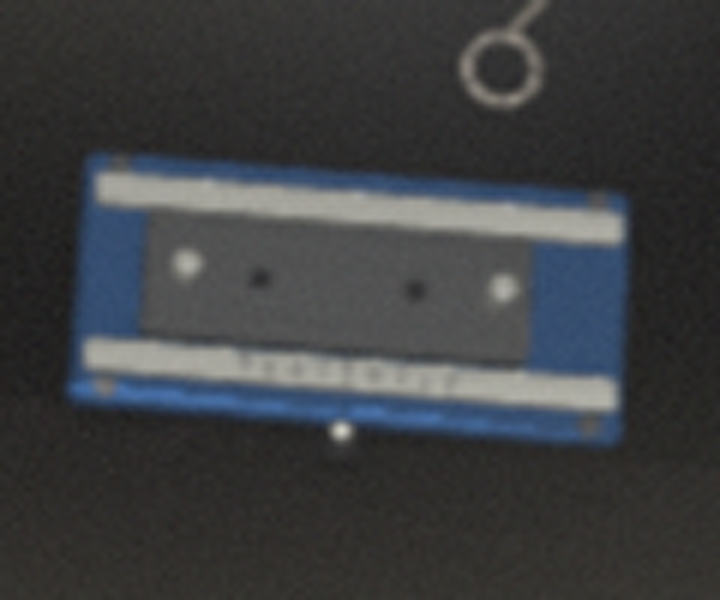

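View pics/c5s.png

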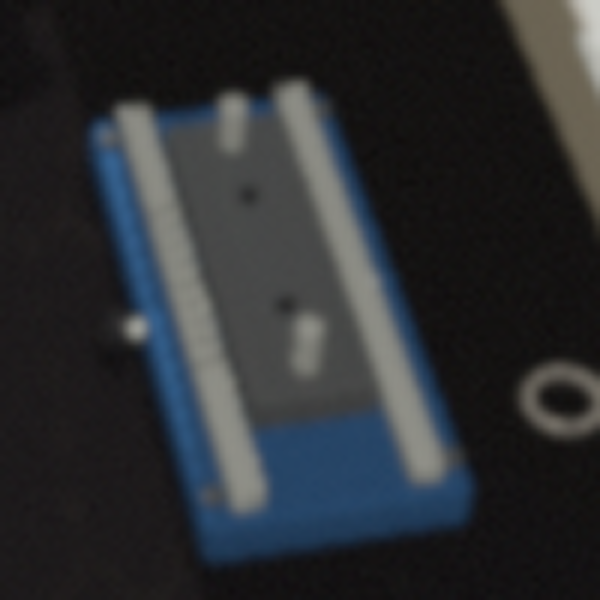

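The plate rides flat in the grip, with the round hole still at (326,163). The pins show at crop (186,263)/(503,288) in the top view, and at (233,100)/(310,322) in the side view.

```bash
python3 - <<'E'
from h import *
im,d,T,k=load('top5'); 
g=im.min(2).astype(float)
for fn in('top1','top5'):
  im,d,T,k=load(fn); g=im.min(2).astype(float); R=[]
  for u,v in [(360.6,243.4),(413.4,247.5)]:
    u0,v0=int(u)-4,int(v)-4; w=np.clip(g[v0:v0+10,u0:u0+10]-110,0,None)
    yy,xx=np.mgrid[v0:v0+10,u0:u0+10]; c=((w*xx).sum()/w.sum(),(w*yy).sum()/w.sum())
    p=ray(fn,*c,.053); R.append(p); print(fn,np.round(c,2),(w>0).sum(),p.round(4))
  D=R[0]-R[1]; print('sep',np.linalg.norm(D),'ang',np.degrees(np.arctan2(D[1],D[0])),'mid',(R[0]+R[1])/2)
# side tips
def s2(u,v): return 300+(u+.5)/6-.5,255+(v+.5)/6-.5
R=[ray('side5',*s2(234,101),.06),ray('side5',*s2(311,320),.06)]
D=R[0]-R[1]; print('side',np.round(R,4),np.linalg.norm(D),np.degrees(np.arctan2(D[1],D[0])),(R[0]+R[1])/2)
# depth near tips / block top
for (u,v) in [(234,101),(311,320)]: print(dep('side5',*np.round(s2(u,v))))
# station in side view, holes/rails: blue edges in top5
im,d,T,k=load('top5'); im2=im.astype(int); b=(im2[...,2]-im2[...,0]>40); m=np.zeros(b.shape,bool); m[215:285,330:450]=b[215:285,330:450]
P=np.array([ray('top5',u,v,.022)[:2] for v,u in np.argwhere(m)],np.float32); print(cv2.minAreaRect(P))
E
```

```text
top1 [360.75 243.39] 18 [ 0.5064 -0.0975  0.053 ]
top1 [413.43 247.59] 16 [ 0.5039 -0.2181  0.053 ]
sep 0.1205686092720907 ang 88.84411475225491 mid [ 0.50513814 -0.15780715  0.053     ]
top5 [360.75 243.4 ] 17 [ 0.5063 -0.0975  0.053 ]
top5 [413.43 247.58] 17 [ 0.5039 -0.2181  0.053 ]
sep 0.12054265098935836 ang 88.86663020408746 mid [ 0.50514015 -0.15780346  0.053     ]
side [[ 0.5062 -0.0965  0.06  ]
 [ 0.5044 -0.2158  0.06  ]] 0.11932727998396486 89.11177309089351 [ 0.50528069 -0.15618998  0.06      ]
[ 0.5066808  -0.0982294   0.06278668]
[ 0.50310902 -0.21673829  0.0609616 ]
((0.5026666522026062, -0.16331890225410461), (0.21306057274341583, 0.0995149314403534), 88.78014373779297)
```

Call:
{"api": "send_rows", "payload": {
  "dp": [
    [0,0,0],
    [0,0,0],
    [-0.005,0,0],
    [-0.015,0,0],
    [-0.025,0,0],
    [-0.03,0,0],
    [-0.03,0,0],
    [-0.03,0,0],
    [-0.03,0,0],
    [-0.025,0,0],
    [-0.015,0,0],
    [-0.005,0,0]
  ],
  "yaw": [-3,-4,-1.5,0,0,0,0,0,0,0,0,0],
  "jaw": [0.005,0.005,0.005,0.005,0.005,0.005,0.005,0.005,0.005,0.005,0.005,0.005]
}}

```text
time: 8.32
ee_pos: [0.4932, -0.0702, 0.1399]
eef_rot: [-0.014, 0.714, 0.7, -0.009]
wrist_force: [0.3, 0.4, -2.2]
finger_gap: 0.171
```

```bash
python3 -c "
from h import *
togo(.504,-.157,.12,88.9)
o=manip.get_obs();print(manip.camera_model('wrist')['cam_to_world'].round(4)[:3],o['ee_pos'])"
```

```text
t 8.32 p [ 0.4932 -0.0702  0.1399] ang 88.88 tz [-0.0331  0.0072 -0.9994] F [ 0.3  0.4 -2.2] M [-0.01 -0.11 -0.01] gap 14.6
 tool shift(now) [-0.0867  0.0131  0.0189] yaw(tool) -0.02
 tool shift(after yaw) [-0.0866  0.0125]
[[ 0.9993 -0.0089 -0.0371  0.4982]
 [-0.0185 -0.9636 -0.2666 -0.0016]
 [-0.0333  0.2671 -0.9631  0.2615]] [ 0.49321306 -0.07019636  0.13985284]
```

Call:
{"api": "send_rows", "payload": {
  "dp": [
    [-0.004,0.002,0],
    [-0.008,0.002,0],
    [-0.01,0.002,0],
    [-0.01,0.002,0],
    [-0.01,0.002,0],
    [-0.01,0.001,0],
    [-0.01,0.001,0],
    [-0.008,0,0],
    [-0.005,0,0],
    [0,0,0]
  ],
  "yaw": [0,0,0,0,0,0,0,0,0,0],
  "jaw": [0.005,0.005,0.005,0.005,0.005,0.005,0.005,0.005,0.005,0.005]
}}

```text
time: 9.15
ee_pos: [0.5048, -0.1509, 0.1368]
eef_rot: [-0.016, 0.713, 0.701, -0.01]
wrist_force: [0.3, -0.1, -2.5]
finger_gap: 0.179
```

```bash
python3 -c "
from h import *
snap('wrist','w6')
togo(.504,-.157,.12,88.9)"
```

```text
t 9.2 p [ 0.5047 -0.1504  0.1368] ang 88.99 tz [-0.0364  0.009  -0.9993] F [ 0.5 -0.  -2.8] M [-0.02 -0.03  0.  ] gap 14.9
 tool shift(now) [-0.0067  0.0001  0.0167] yaw(tool) 0.09
 tool shift(after yaw) [-0.0066 -0.0005]
```

View pics/w6.png

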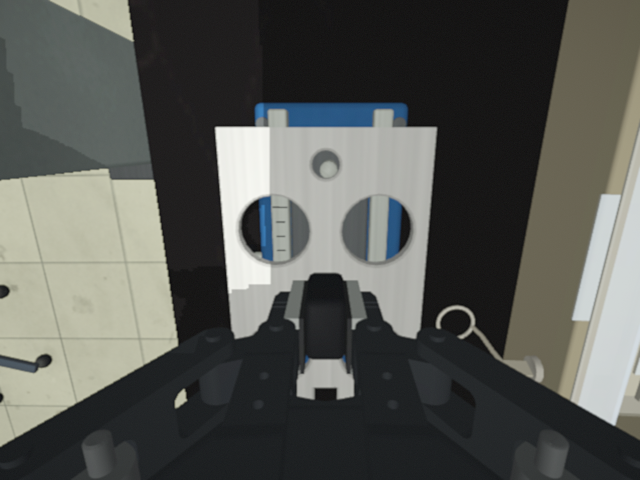

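The pin tip shows through the round hole at about (328,169), and the hole is at (326,163). I'll measure that offset precisely.

```bash
cat > pin.py <<'E'
from h import *
def pose():
    o=manip.get_obs(); w,a,b,c=o['eef_rot']; return Ro.from_quat([a,b,c,w]).as_matrix(),o['ee_pos']
def hole(fn,box=(300,140,350,190),off=(0.0594,-0.0003)):
    R,p=pose(); im,d,T,k=load(fn); 
    for zz in (.0272,.0332):
        q=p+R@np.array([off[0],off[1],zz]); c=T[:3,:3].T@(q-T[:3,3]); print('hole z',zz,q.round(4),'px',np.round([c[0]/c[2]*k[0]+k[2],c[1]/c[2]*k[1]+k[3]],1))
    u0,v0,u1,v1=box
    cv2.imwrite('pics/'+fn+'z.png',cv2.cvtColor(cv2.resize(im[v0:v1,u0:u1],None,fx=12,fy=12,interpolation=cv2.INTER_NEAREST),cv2.COLOR_RGB2BGR))
E
python3 -c "
from pin import *
hole('w6')"
```

```text
hole z 0.0272 [ 0.5044 -0.0908  0.1101] px [324.9 163. ]
hole z 0.0332 [ 0.5042 -0.0908  0.1041] px [324.9 162.1]
```

View pics/w6z.png

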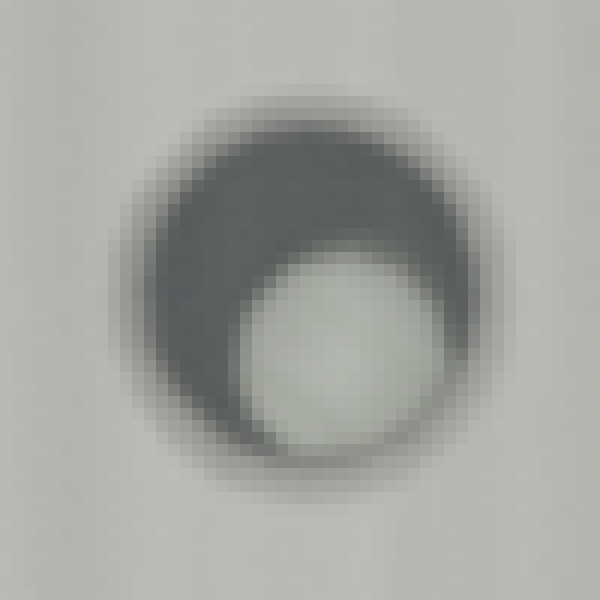

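```bash
python3 -c "
from pin import *
print(ray('w6',328.25,168.7,.06), 'hole top rim ray', ray('w6',324.9,164.1,.1101)); print(load('w6')[3])"
```

```text
[ 0.50438397 -0.09677713  0.06      ] hole top rim ray [ 0.50441835 -0.09125442  0.1101    ]
[345.92514642 345.92514642 324.93842552 237.67979789]
```

Call:
{"api": "send_rows", "payload": {
  "dp": [
    [-0.001,0,0.002],
    [-0.002,0,0.004],
    [-0.002,0.0005,0.005],
    [-0.001,0.0005,0.005],
    [0,0.0005,0.005],
    [0,0,0.005],
    [0,0,0.003],
    [0,0,0.001],
    [0,0,0]
  ],
  "yaw": [0,0,0,0,0,0,0,0,0],
  "jaw": [0.005,0.005,0.005,0.005,0.005,0.005,0.005,0.005,0.005]
}}

```text
time: 9.95
ee_pos: [0.5042, -0.1546, 0.1026]
eef_rot: [-0.017, 0.712, 0.701, -0.01]
wrist_force: [0.5, 0.1, -2.6]
finger_gap: 0.174
```

```bash
python3 -c "
from pin import *
snap('wrist','w7')
togo(.5049,-.1564,.1,88.99);hole('w7')"
```

```text
t 10.0 p [ 0.5042 -0.1546  0.1027] ang 89.09 tz [-0.0386  0.0106 -0.9992] F [-0.1  0.6 -2.4] M [-0.02  0.    0.03] gap 14.9
 tool shift(now) [-0.0018  0.0008  0.0027] yaw(tool) 0.1
 tool shift(after yaw) [-0.0018  0.0007]
hole z 0.0272 [ 0.5038 -0.0949  0.0762] px [325.2 164.2]
hole z 0.0332 [ 0.5036 -0.0949  0.0702] px [325.2 163.3]
```

View pics/w7z.png

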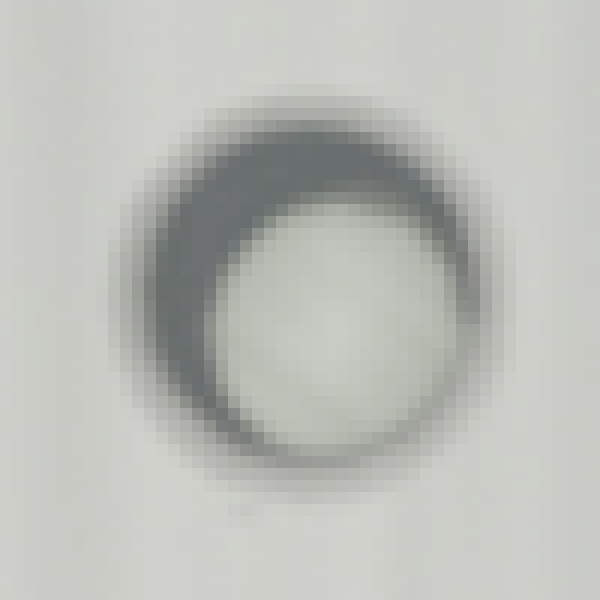

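```bash
python3 -c "
from pin import *
print(ray('w7',327.8,166.6,.06), 'hole top rim ray', ray('w7',324.9,164.1,.0762),manip.camera_model('wrist')['cam_to_world'][:3,3])"
```

```text
[ 0.50438032 -0.09697481  0.06      ] hole top rim ray [ 0.50368868 -0.09489231  0.0762    ] [ 0.50962061 -0.08645726  0.22458779]
```

Call:
{"api": "send_rows", "payload": {
  "dp": [
    [-0.001,0.0006,0],
    [-0.001,0.0006,0.001],
    [0,0,0.001],
    [0,0,0],
    [0,0,0]
  ],
  "yaw": [0,0,0,0,0],
  "jaw": [0.005,0.005,0.005,0.005,0.005]
}}

```text
time: 10.42
ee_pos: [0.5061, -0.1571, 0.1013]
eef_rot: [-0.016, 0.712, 0.701, -0.01]
wrist_force: [0.1, 0.1, -2.6]
finger_gap: 0.171
```

```bash
python3 -c "
from pin import *
snap('wrist','w8')
togo(.505,-.1567,.095,88.99);hole('w8')"
```

```text
t 10.47 p [ 0.506  -0.1571  0.1013] ang 89.1 tz [-0.0368  0.0098 -0.9993] F [-0.4  0.  -1.7] M [ 0.01 -0.05 -0.02] gap 15.0
 tool shift(now) [ 0.0003 -0.0008  0.0064] yaw(tool) 0.11
 tool shift(after yaw) [ 0.0004 -0.001 ]
hole z 0.0272 [ 0.5057 -0.0974  0.0747] px [325.  164.1]
hole z 0.0332 [ 0.5054 -0.0974  0.0687] px [325.  163.2]
```

View pics/w8z.png

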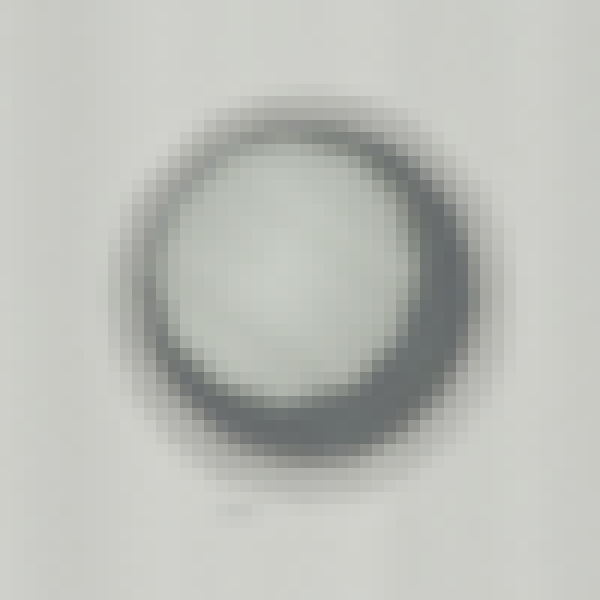

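```bash
python3 -c "
from pin import *
print(ray('w8',323.4,162.2,.06), 'hole top rim ray', ray('w8',324.9,164.1,.0747))"
```

```text
[ 0.50437734 -0.09738503  0.06      ] hole top rim ray [ 0.50561568 -0.09740266  0.0747    ]
```

Call:
{"api": "send_rows", "payload": {
  "dp": [
    [0.0002,-0.0005,0.001],
    [0,0,0.001],
    [0,0,0.001],
    [0,0,0.001],
    [0,0,0]
  ],
  "yaw": [0,0,0,0,0],
  "jaw": [0.005,0.005,0.005,0.005,0.005]
}}

```text
time: 10.88
ee_pos: [0.5054, -0.1568, 0.0972]
eef_rot: [-0.016, 0.712, 0.701, -0.01]
wrist_force: [0.8, 0.4, -3.0]
finger_gap: 0.178
```

```bash
python3 -c "
from pin import *
snap('wrist','w9')
togo(.505,-.1567,.095,88.99);hole('w9')"
```

```text
t 10.93 p [ 0.5054 -0.1568  0.0973] ang 89.1 tz [-0.0364  0.0096 -0.9993] F [ 0.4  0.3 -3.1] M [ 0.01 -0.05  0.05] gap 14.8
 tool shift(now) [ 0.0001 -0.0003  0.0023] yaw(tool) 0.11
 tool shift(after yaw) [ 0.0001 -0.0004]
hole z 0.0272 [ 0.505  -0.0971  0.0706] px [325.2 164.2]
hole z 0.0332 [ 0.5048 -0.0971  0.0646] px [325.2 163.3]
```

View pics/w9z.png

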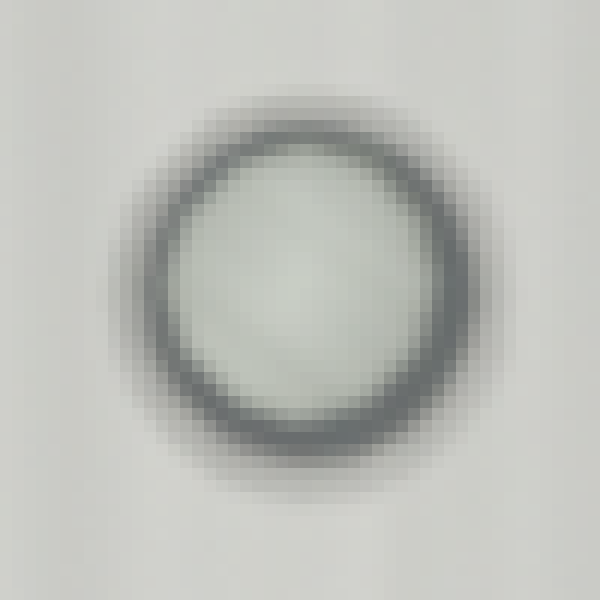

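The pin is concentric with the hole to within about 0.3 mm. I'll descend gently and watch the force.

Call:
{"api": "send_rows", "payload": {
  "dp": [
    [0,0,0.001],
    [0,0,0.001],
    [0,0,0.001],
    [0,0,0.001],
    [0,0,0.001],
    [0,0,0]
  ],
  "yaw": [0,0,0,0,0,0],
  "jaw": [0.005,0.005,0.005,0.005,0.005,0.005]
}}

```text
time: 11.43
ee_pos: [0.5052, -0.1568, 0.0917]
eef_rot: [-0.016, 0.712, 0.701, -0.01]
wrist_force: [-0.3, 0.4, -2.6]
finger_gap: 0.177
```

```bash
python3 -c "
from pin import *
snap('wrist','w10')
togo(.505,-.1567,.085,88.99);hole('w10')"
```

```text
t 11.48 p [ 0.5053 -0.1567  0.0918] ang 89.11 tz [-0.0363  0.0096 -0.9993] F [-0.3  0.5 -3.3] M [ 0.02 -0.04  0.01] gap 15.0
 tool shift(now) [-0.     -0.      0.0068] yaw(tool) 0.12
 tool shift(after yaw) [ 0.     -0.0003]
hole z 0.0272 [ 0.5049 -0.0971  0.0651] px [325.2 164.2]
hole z 0.0332 [ 0.5047 -0.097   0.0591] px [325.2 163.2]
```

View pics/w10z.png

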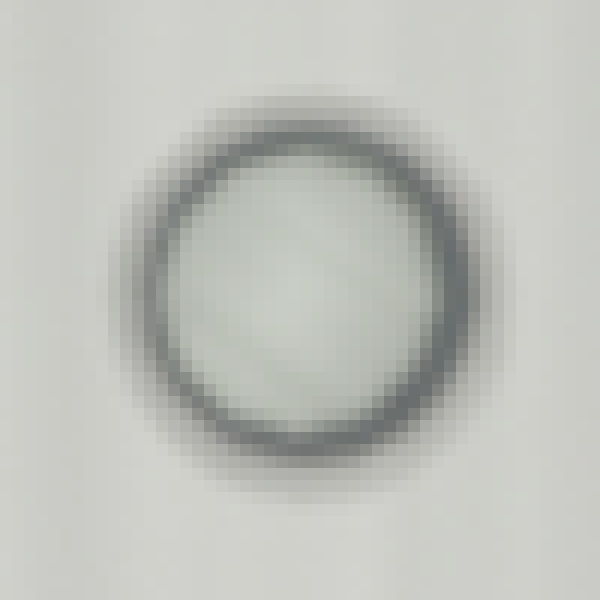

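```bash
python3 -c "
from pin import *
im=load('w10')[0]; cv2.imwrite('pics/w10s.png',cv2.cvtColor(cv2.resize(im[350:410,290:360],None,fx=8,fy=8,interpolation=cv2.INTER_NEAREST),cv2.COLOR_RGB2BGR))"
```

View pics/w10s.png

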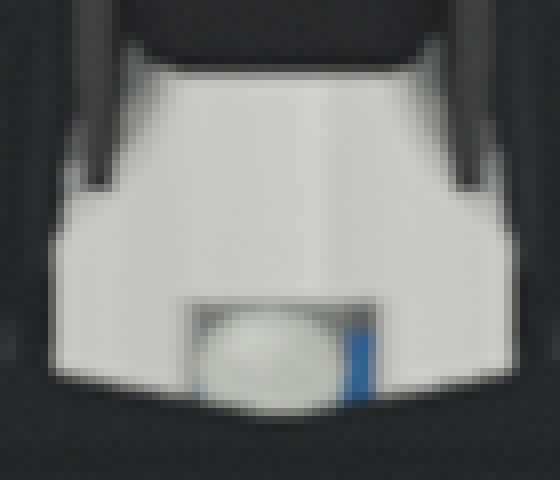

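Through the slot, the second pin spans 200–343 in an opening of 190–378. The plate therefore needs about −0.5 mm in x and a slight turn.

Call:
{"api": "send_rows", "payload": {
  "dp": [
    [0,-0.0004,0],
    [0,0,0],
    [0,0,0]
  ],
  "yaw": [0.2,0,0],
  "jaw": [0.005,0.005,0.005]
}}

```text
time: 11.73
ee_pos: [0.5049, -0.1568, 0.0918]
eef_rot: [-0.016, 0.714, 0.7, -0.01]
wrist_force: [0.1, -0.7, -2.1]
finger_gap: 0.172
```

```bash
cat > two.py <<'E'
from pin import *
def two(fn):
    snap('wrist',fn); togo(.5047,-.1567,.0712,88.9); im=load(fn)[0]
    a=cv2.resize(im[140:190,300:350],None,fx=9,fy=9,interpolation=cv2.INTER_NEAREST); b=cv2.resize(im[360:410,300:350],None,fx=9,fy=9,interpolation=cv2.INTER_NEAREST)
    cv2.imwrite('pics/'+fn+'t.png',cv2.cvtColor(np.vstack([a[:,:,:],b])[:, :].transpose(0,1,2) if 0 else np.hstack([a[:400],b[:400]])[:, :800],cv2.COLOR_RGB2BGR))
E
python3 -c "
from two import *
two('w11')"
```

```text
t 11.78 p [ 0.5049 -0.1568  0.0918] ang 88.88 tz [-0.0362  0.0095 -0.9993] F [ 0.1 -0.2 -2.3] M [ 0.02 -0.09  0.03] gap 15.0
 tool shift(now) [-0.0001  0.0006  0.0206] yaw(tool) -0.02
 tool shift(after yaw) [ 0.0001 -0.0002]
```

View pics/w11t.png

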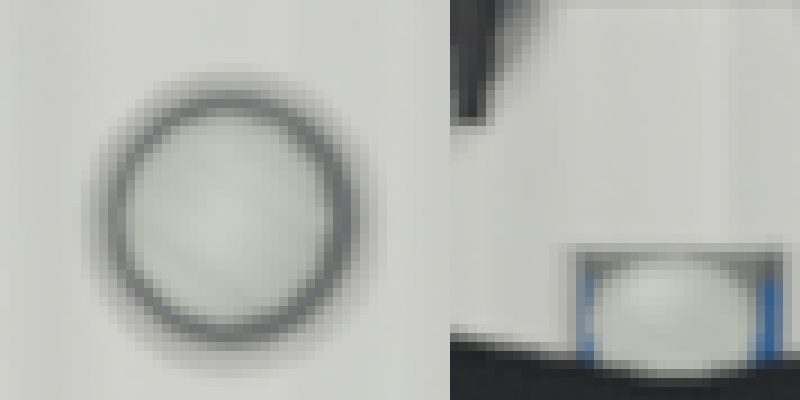

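Both pins are now centred in their holes. I'll descend vertically, correcting for the tilt as it goes.

Call:
{"api": "send_rows", "payload": {
  "dp": [
    [0,4e-05,0.001],
    [0,4e-05,0.001],
    [0,4e-05,0.001],
    [0,4e-05,0.001],
    [0,4e-05,0.001],
    [0,4e-05,0.001],
    [0,0,0]
  ],
  "yaw": [0,0,0,0,0,0,0],
  "jaw": [0.005,0.005,0.005,0.005,0.005,0.005,0.005]
}}

```text
time: 12.37
ee_pos: [0.5049, -0.1567, 0.0852]
eef_rot: [-0.016, 0.714, 0.7, -0.01]
wrist_force: [0.3, -0.5, -3.3]
finger_gap: 0.176
```

```bash
python3 -c "
from two import *
two('w12')"
```

```text
t 12.42 p [ 0.5049 -0.1567  0.0853] ang 88.89 tz [-0.0361  0.0094 -0.9993] F [ 0.3 -0.1 -3.4] M [-0.03 -0.05 -0.03] gap 15.2
 tool shift(now) [-0.0001  0.0003  0.0141] yaw(tool) -0.01
 tool shift(after yaw) [ 0.     -0.0002]
```

View pics/w12t.png

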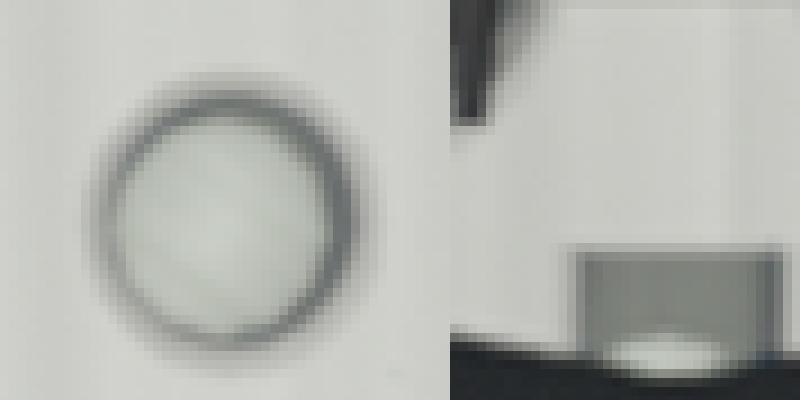

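Both pins are through the plate with no contact force. I'll keep going.

Call:
{"api": "send_rows", "payload": {
  "dp": [
    [0,0,0.001],
    [0,0,0.001],
    [0,3e-05,0.001],
    [0,3e-05,0.001],
    [0,3e-05,0.001],
    [0,3e-05,0.001],
    [0,3e-05,0.001],
    [0,3e-05,0.001],
    [0,3e-05,0.001],
    [0,0,0]
  ],
  "yaw": [0,0,0,0,0,0,0,0,0,0],
  "jaw": [0.005,0.005,0.005,0.005,0.005,0.005,0.005,0.005,0.005,0.005]
}}

```text
time: 13.25
ee_pos: [0.5049, -0.1567, 0.0753]
eef_rot: [-0.016, 0.714, 0.7, -0.01]
wrist_force: [0.0, -0.0, -2.3]
finger_gap: 0.177
```

```bash
python3 -c "
from two import *
two('w13')"
```

```text
t 13.3 p [ 0.5049 -0.1567  0.0754] ang 88.88 tz [-0.0358  0.0093 -0.9993] F [ 0.2  0.7 -3. ] M [ 0.01 -0.07  0.05] gap 15.1
 tool shift(now) [-0.     -0.0001  0.0043] yaw(tool) -0.02
 tool shift(after yaw) [ 0.     -0.0002]
```

View pics/w13.png

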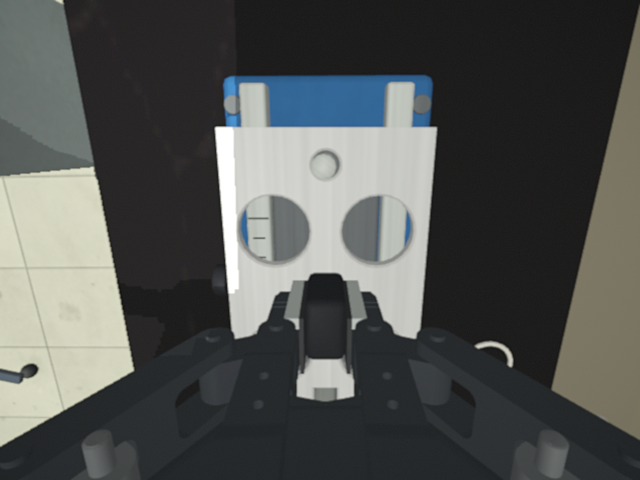

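Call:
{"api": "send_rows", "payload": {
  "dp": [
    [0,2e-05,0.0007],
    [0,2e-05,0.0007],
    [0,2e-05,0.0007],
    [0,0,0.0006],
    [0,0,0]
  ],
  "yaw": [0,0,0,0,0],
  "jaw": [0.005,0.005,0.005,0.005,0.005]
}}

```text
time: 13.72
ee_pos: [0.505, -0.1567, 0.0726]
eef_rot: [-0.016, 0.714, 0.7, -0.009]
wrist_force: [0.1, -0.3, -2.7]
finger_gap: 0.174
```

Call:
{"api": "send_rows", "payload": {
  "dp": [
    [0,0,0.0006],
    [0,0,0]
  ],
  "yaw": [0,0],
  "jaw": [0.005,0.005]
}}

```text
time: 13.88
ee_pos: [0.505, -0.1567, 0.072]
eef_rot: [-0.016, 0.714, 0.7, -0.009]
wrist_force: [-0.1, -0.1, -2.3]
finger_gap: 0.176
```

Call:
{"api": "send_rows", "payload": {
  "dp": [
    [0,0,0.0005],
    [0,0,0]
  ],
  "yaw": [0,0],
  "jaw": [0.005,0.005]
}}

```text
time: 14.05
ee_pos: [0.5051, -0.1568, 0.0718]
eef_rot: [-0.015, 0.714, 0.7, -0.009]
wrist_force: [-0.8, 0.1, -1.3]
finger_gap: 0.177
```

Call:
{"api": "send_rows", "payload": {
  "dp": [
    [0,0,0.0004],
    [0,0,0]
  ],
  "yaw": [0,0],
  "jaw": [0.005,0.005]
}}

```text
time: 14.22
ee_pos: [0.5052, -0.1567, 0.0717]
eef_rot: [-0.015, 0.714, 0.7, -0.009]
wrist_force: [-0.9, -0.4, -1.8]
finger_gap: 0.177
```

It has touched down: the plate is about 0.5 mm from flush and the force is tiny. I'll release it gradually.

Call:
{"api": "send_rows", "payload": {
  "dp": [
    [0,0,0],
    [0,0,0],
    [0,0,0],
    [0,0,0],
    [0,0,0],
    [0,0,0],
    [0,0,0],
    [0,0,0]
  ],
  "yaw": [0,0,0,0,0,0,0,0],
  "jaw": [0.016,0.018,0.021,0.025,0.03,0.035,0.04,0.04],
  "squeeze": 20
}}

```text
time: 14.88
ee_pos: [0.5062, -0.1573, 0.0726]
eef_rot: [-0.014, 0.714, 0.7, -0.009]
wrist_force: [0.6, 0.7, -0.4]
finger_gap: 0.474
```

```bash
python3 -c "
from two import *
two('w14')"
```

```text
t 14.93 p [ 0.5062 -0.1573  0.0726] ang 88.88 tz [-0.0319  0.0075 -0.9995] F [ 0.3 -0.3  0.2] M [ 0.02 -0.05  0.02] gap 40.1
 tool shift(now) [ 0.0006 -0.0015  0.0015] yaw(tool) -0.02
 tool shift(after yaw) [ 0.0006 -0.0015]
```

View pics/w14.png

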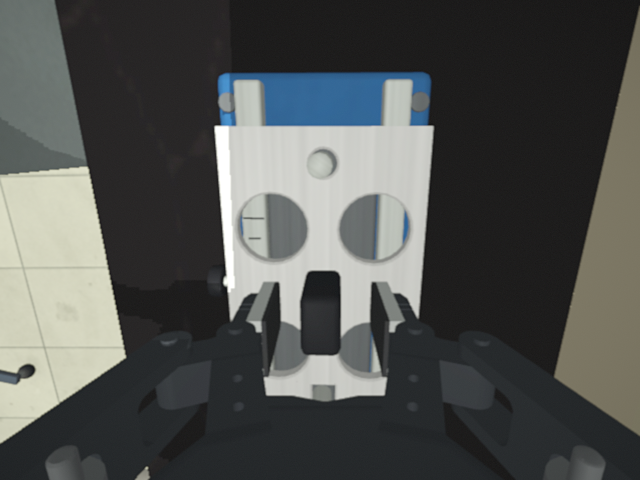

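The handle (321,312) is free between the open pads. I'll retract straight up.

Call:
{"api": "send_rows", "payload": {
  "dp": [
    [0,0,-0.002],
    [0,0,-0.005],
    [0,0,-0.01],
    [0,0,-0.015],
    [0,0,-0.02],
    [0,0,-0.02],
    [0,0,-0.02],
    [0,0,-0.015],
    [0,0,-0.008],
    [0,0,0]
  ],
  "yaw": [0,0,0,0,0,0,0,0,0,0],
  "jaw": [0.045,0.045,0.045,0.045,0.045,0.045,0.045,0.045,0.045,0.045]
}}

```text
time: 15.77
ee_pos: [0.51, -0.1581, 0.1986]
eef_rot: [-0.013, 0.714, 0.7, -0.008]
wrist_force: [-0.3, -0.0, -0.6]
finger_gap: 0.528
```

```bash
python3 - <<'E'
from h import *
togo(.5,-.15,.2,89)
snap('wrist','w15'); snap('side','s15')
im,d,T,k=load('w15')
vv,uu=np.mgrid[0:480,0:640]
P=np.stack([(uu-k[2])/k[0]*d,(vv-k[3])/k[1]*d,d],-1)@T[:3,:3].T+T[:3,3]
np.save('pics/P15.npy',P)
im=load('s15')[0]; cv2.imwrite('pics/s15c.png',cv2.cvtColor(cv2.resize(im[255:355,290:400],None,fx=6,fy=6,interpolation=cv2.INTER_CUBIC),cv2.COLOR_RGB2BGR))
E
```

```text
t 15.77 p [ 0.51   -0.1581  0.1986] ang 88.89 tz [-0.0304  0.0068 -0.9995] F [-0.3 -0.  -0.6] M [ 0.02 -0.03  0.03] gap 45.1
 tool shift(now) [ 0.0079 -0.0101 -0.0011] yaw(tool) -0.11
 tool shift(after yaw) [ 0.0079 -0.0101]
```

View pics/w15.png

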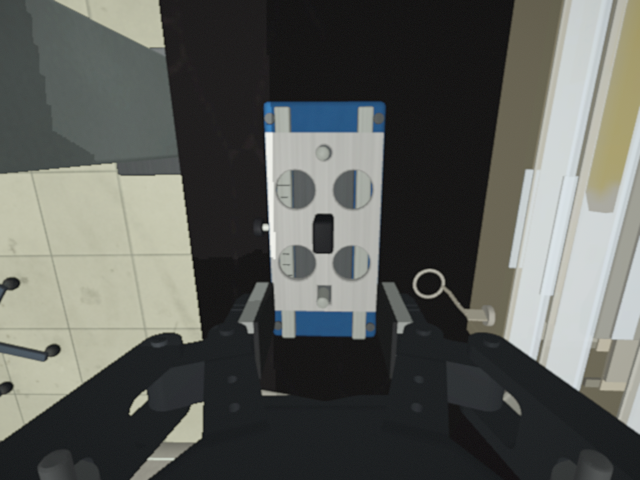

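View pics/s15c.png

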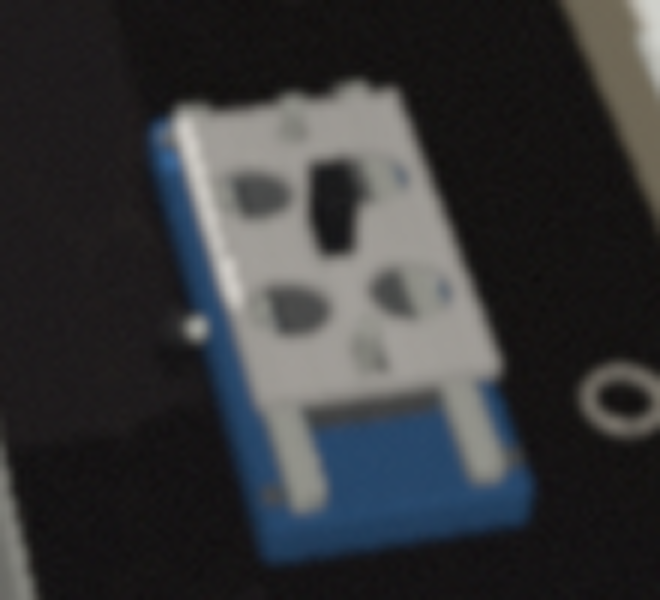

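Both pins stand up through the holes (wrist view (323,153) and (323,297)). Next I'll check from the depth image that the plate is flat at 44 mm.

```bash
python3 - <<'E'
from h import *
P=np.load('pics/P15.npy'); im=load('w15')[0]
m=np.zeros((480,640),bool); m[136:300,276:372]=True
q=P[m&(im.min(2)>120)]; q=q[abs(q[:,2]-.044)<.008]
A=np.c_[q[:,:2]-[.504,-.157],np.ones(len(q))]
for _ in range(3):
    c,*_=np.linalg.lstsq(A,q[:,2],rcond=None); r=q[:,2]-A@c; k=abs(r)<.002; A,q=A[k],q[k]
print('plate slopes x,y, z',c.round(4),len(q))
b=P[230:260,330:360]
# raw height control: blue bed and rail beyond plate
for n,(v0,v1,u0,u1) in dict(bed=(112,126,295,355),rail=(110,128,278,286),bench=(350,380,300,340),pinblk=(180,195,296,308)).items(): print(n,np.median(P[v0:v1,u0:u1,2]).round(4))
for n,v in (('round',153),('slot',297)): print(n,'pin top z',np.percentile(P[v-6:v+6,317:330,2],90).round(4))
E
```

```text
plate slopes x,y, z [-0.0005  0.0002  0.0446] 9824
bed 0.0227
rail 0.0327
bench 0.0007
pinblk 0.0387
round pin top z 0.0614
slot pin top z 0.0605
```

```bash
python3 -c "
from h import *
print(manip.hand_in())"
```

```text
the job is handed in; nothing more can be done
None
```

The template is hung on the loading station with both pins through its end holes. It is flat on the pin block and let go, and the job is handed in.

- **How it went:** I gripped the template by its black handle and carried it to the station. I lined up both holes on the pins with the wrist camera, then lowered it in steps of about 1 mm. The wrist force changed by less than about 2 N the whole way down.
- **Last checks:**
  - **Seating:** plate top measured at 44.6 mm, against 44 mm expected. The bench and block readings were also about 0.7 mm high, so it is home.
  - **Level:** its tilt is under 0.001 rad.
  - **Pins:** tips measured at about 61 mm, standing up through both holes.
  - **Gripper:** open, with the tool about 0.13 m above where it let go, and no contact force.
  - **Time:** about 16 s of the 64 s allowed.
- **What disagreed:** the top camera placed things about 1.5 mm off from the wrist camera in x, so I used the wrist camera for the fit. The tool also drifted to about 2° of tilt. That left the plate about half a millimetre short of flush until I let go, and it settled flat.

I did not take a closing picture of the timer, tray or bottle. The arm stayed well clear of all three.

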